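Chock a rinsed tin on the draining board

ROBOT

A 7-joint arm with a two-finger parallel gripper is mounted at the origin on a cart in front of the work surface, level with it; the furniture and walls round the work are solid. World frame = base frame: x ahead of the robot, y to its left, z up, the work surface at z = 0. Lengths are in m, angles in rad, forces in N, time in s.
With the tool pointing down it reaches from about 0.4 to 0.85 m from the base axis. Payload 10.4 kg.
Tool frame: the origin (TCP) lies at the very end of the fingers, on their centre line; the grasp point (between the pads) lies 19 mm behind it (grip_point_offset is the distance from the TCP to the grasp point, in m); z points along the fingers, y is the line along which they close (so a half turn about z gives the same grasp; the last joint's range is limited). The gripper opens to 87 mm and grips with 3 to 60 N. Pads are 19 mm wide; open, the fingers measure 117 mm over their backs; the gripper's body (75 mm by 190 mm) begins 51 mm behind the grasp point.
Start: joints at [1.264, 0.332, -0.065, 1.46, 0.022, 1.35, -0.088], TCP at [0.175, -0.6, 0.223] pointing down, gripper open.
Joint ranges: [-2.6, 2.6], [-0.5, 2.12], [-1.47, 1.34], [0.16, 2.42], [-1.27, 4.41], [0.06, 2.06], [-2.6, 2.6]. Speed limits (rad/s): [2.22, 2.22, 2.79, 2.79, 3.14, 3.14, 3.14].

INTERFACE

Orientations are given as a unit quaternion [x, y, z, w].
In Python, from bench import * gives the robot as it stands.
- The arm moves only by the tool play_rows, never from a script. Its argument "increments" is text: rows parted by semicolons, each of 7 numbers parted by spaces: the turn, a rotation vector about the tool's x, y, z in rad, then the shift along the tool's x, y, z in m, then the opening, from 0 (shut) to 1 (fully open). A call has 1 to 8 rows; each row is the pose to reach, as a shift and turn from the pose commanded when the call began, along the tool's axes at that moment; what a row does not reach only later rows make up. A row lasts 1/10 s, in which the tool goes at most 50 mm and 8.59 degrees, less where a joint would pass 70% of its speed; a pose out of reach is approached as far as the arm can. A call with a gripper value outside its range is refused whole. The fingers move at their own pace and stop on an object; "grip_force" is the grip in N (left out, the last holds). Time passes only in rows, so rows that repeat a pose let the fingers close. It gives the time, the measured TCP pose, the force, the opening and the grip force at its end, in the units of the state.
- read_state(): the state, without advancing time (a new reading comes with each control period).
- camera(name): name is "scene" or "top" or "wrist"; returns a dict with "color" (400x640x3 uint8, red, green, blue), "fx", "fy", "cx", "cy" (pixels), "k1" (the pictures are not rectified: a ray, as slopes to the right and down, at radius r is drawn at 1 + k1 r^2 times it, then the intrinsics apply), "camera_from_world" (4x4, takes a point from world to camera coordinates); the wrist camera has in their place "mount" (4x4, takes a point from camera to tool coordinates, whose origin is the TCP and whose axes are the flange's). Camera axes: x right, y down, z forward; pixel columns grow to the right and rows downward; lengths in m; the calibration is good to about 2 mm. A picture is of the moment at which its call begins: read the wrist's pose just before it. There is no depth.
- close_job(): hands the job in; it is judged then, once.
The state is a dict: "time": time; "joint_positions": joint angles; "joint_vel": joint speeds; "joint_torque": joint torques, N m; "ee_pos": TCP position; "eef_rot": TCP orientation; "ft_force": force on the tool from outside, world axes, zero at the start; "torque": the same for the moment, N m; "width": finger opening in m; "grip_force": force on a finger pad.
Only numpy, scipy, OpenCV 4.12 (cv2) and the standard library are available. Lean on these libraries where they do the work, as an engineer would, in place of code of your own. Each camera call takes 0.05 s, during which the arm holds its last target. There are 200 camera calls.

TASK

The tin has been rinsed and must drip dry on its side on the sloping draining board, where it would roll down towards the sink. First set the rubber wedge flat on the board, near the middle of its width, with its thin edge facing up the slope; then lay the tin on its side across the slope just uphill of the wedge and let go of it only when it rests against the wedge, so that it stays put.

Things in the scene. Friction and masses are not known exactly. Their poses are not given: they have to be found in the camera images.
- board: Small fixed wooden draining board on the worktop, robot's left, 170 mm long (x), 150 mm wide (y), five dark grooves along it, no rim. Origin: on the worktop under its middle; level frame, z up. Its top slopes down at 6 degrees along the frame's +x, roughly towards the sink: 26 mm above the origin in the middle, 35 mm at the high end (x = -85 mm), 17 mm at the low end.
- board_top (a point): Middle of the board's sloping top surface, 26 mm above the board's origin.
- wedge: Loose grey rubber wedge, 90 g, thin edge first turned roughly to the robot, 45 mm long (x), 40 mm wide (y). Origin: centre of its flat underside, z up. It rises from the 2 mm thin edge at x = -22.5 mm to 30 mm at the thick end, x = +19.5 to +22.5 mm. Grip the parallel flanks (y = +-20 mm) at x = +5 mm. A tin resting against it has its centre at x = -37, z = 38 mm in its frame.
- short_tin: Loose closed food tin, blue label, 75 mm across and 58 mm long, about 0.25 kg, lying on its side on the worktop, robot's right; it can roll. Origin: centre of one end face; its z axis is the tin's own axis (level), pointing to the other end. Grip it from above across the two flat ends, 58 mm apart.
- tin_center (a point): Centre of the tin, on its axis midway between the ends, 38 mm above whatever it lies on.
Mind the look-alikes: they are no part of the job. Of the things like the wedge, leave any that is pink; of the rest the larger one is meant.

How it is judged:
By the outcome, as a careful person would: the job done as asked, in the order asked, and still so for the second after the job is handed in, with the robot touching nothing.
It also fails if it takes over 59 s, if anything falls off the work surface, if the arm or the gripper's body presses on something with over 40 N, if the wrist force passes 120 N, or if a joint passes its speed limit or range.

## Working session

There is one attempt and no reset: what is moved stays moved. The work goes in short steps, Python scripts to look and compute and a tool call to move; the robot and the scene stay as the last step left them, time stands still between calls to the robot, and variables do not carry over. Pictures are saved under pics/ and viewed, at most 10 in all, crops included, and the job is handed in when it is done.

Besides the shell and the picture viewer there is one more tool, called after "Emit:" in YAML: its name, and indented under it one key for each argument. play_rows: Moves the arm, as the interface text tells. Its arguments: {"type":"object","properties":{"increments":{"type":"string"},"grip_force":{"type":"number"}},"required":["increments"]}

```bash
mkdir -p pics; python3 - <<'E'
from bench import *
import cv2, json
s=read_state(); print({k:s[k] for k in ("time","ee_pos","eef_rot","width","ft_force")})
import pickle
d={}
for n in ("scene","top"):
    c=camera(n); d[n]=c; cv2.imwrite(f"pics/{n}0.png",c["color"][:,:,::-1])
    print(n,{k:v for k,v in c.items() if k!="color"})
pickle.dump(d,open("c0.pkl","wb"))
E
```

```text
{'time': 0.0, 'ee_pos': array([ 0.17490333, -0.59960892,  0.22176782]), 'eef_rot': array([ 9.89946346e-01,  1.41441574e-01, -1.30390245e-04, -7.03904555e-04]), 'width': 0.08702884052803901, 'ft_force': array([-0.29919445,  0.72876927, -0.05950096])}
scene {'fx': 389.7791753706947, 'fy': 389.7791753706947, 'cx': 316.26204500587465, 'cy': 200.49695439894091, 'k1': 0.020327099096101454, 'camera_from_world': array([[ 0.52168097, -0.85303967, -0.01312569, -0.28692753],
       [-0.40144034, -0.23186939, -0.88604866,  0.24196905],
       [ 0.75279121,  0.46750391, -0.46340639,  0.53366542],
       [ 0.        ,  0.        ,  0.        ,  1.        ]])}
top {'fx': 391.76658462078314, 'fy': 391.76658462078314, 'cx': 325.3161739505087, 'cy': 205.9515615874804, 'k1': -0.09583970511122099, 'camera_from_world': array([[-0.01493363, -0.99980402, -0.01299665, -0.02152061],
       [-0.99561726,  0.01606872, -0.09213073,  0.48622923],
       [ 0.09232152,  0.01156385, -0.9956621 ,  0.87274196],
       [ 0.        ,  0.        ,  0.        ,  1.        ]])}
```

View pics/scene0.png

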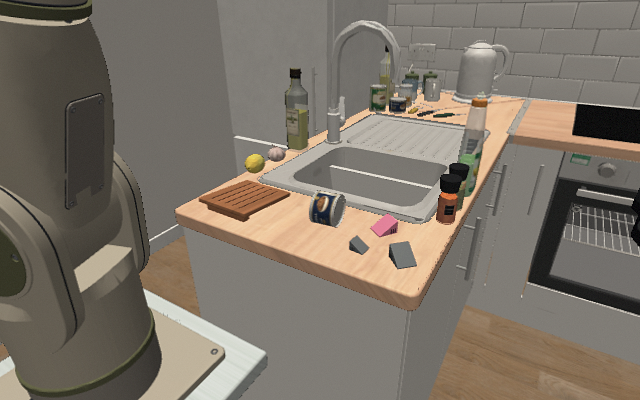

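View pics/top0.png

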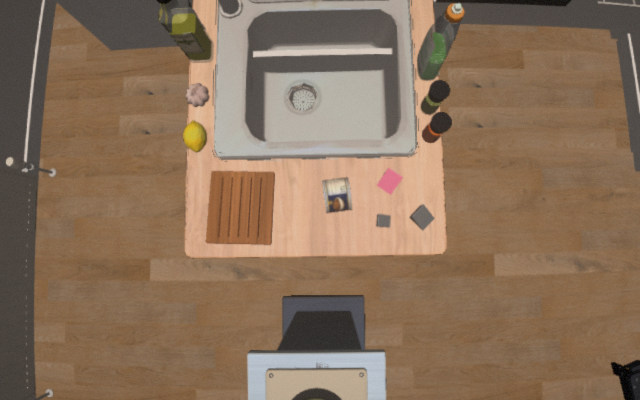

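The scene picture shows the board near (250,198), the tin at (327,208), the pink wedge at (384,226), the small grey wedge at (358,244) and the large one at (402,255). In the top view the board is near (240,208), the tin at (337,195) and the meant wedge at (422,217).

```bash
python3 - <<'E'
import pickle,cv2,numpy as np
d=pickle.load(open("c0.pkl","rb"))
def crop(n,x,y,w,h,s):
    return cv2.resize(d[n]["color"][y:y+h,x:x+w,::-1],(w*s,h*s),interpolation=cv2.INTER_CUBIC)
# top row: top cam board (200..280,165..250) x4 ; wedge/tin (320..440,165..235)x4
im=np.zeros((600,800,3),np.uint8)
def put(a,x,y): im[y:y+a.shape[0],x:x+a.shape[1]]=a
put(crop("top",200,165,80,85,3),0,0)
put(crop("top",318,165,70,60,4),245,0)
put(crop("top",400,195,45,45,6),530,0)
put(crop("scene",195,175,100,50,4),0,300)
put(crop("scene",300,180,60,60,4),405,300)
put(crop("scene",380,235,24,24,1),780-24,570)
put(crop("scene",382,235,40,40,3),655,300)
cv2.imwrite("pics/comp0.png",im)
E
```

```text
(no output)
```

View pics/comp0.png

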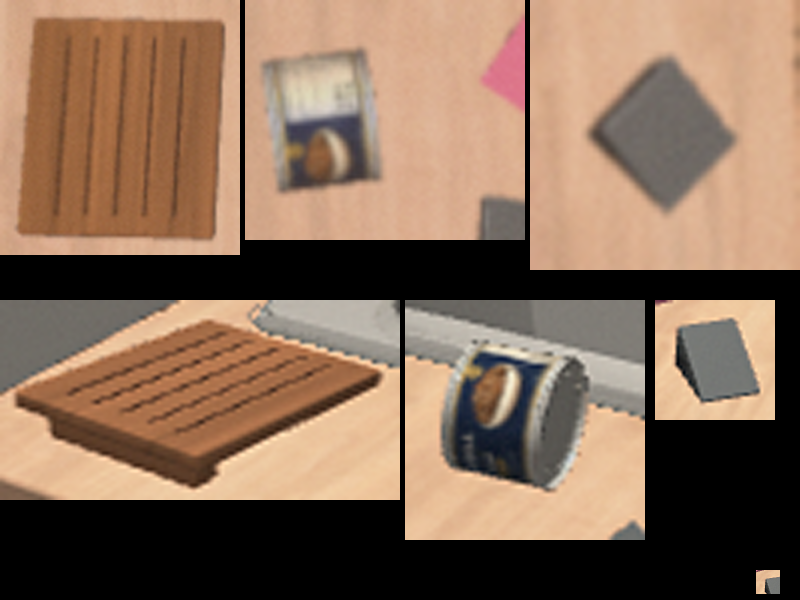

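```bash
cat > h.py <<'E'
import numpy as np,cv2,pickle
from scipy.optimize import least_squares
from scipy.spatial.transform import Rotation as R
def proj(c,T,P):
    P=np.atleast_2d(P); return cv2.projectPoints(P.astype(float),cv2.Rodrigues(T[:3,:3])[0],T[:3,3],
      np.array([[c["fx"],0,c["cx"]],[0,c["fy"],c["cy"]],[0,0,1]]),np.array([c["k1"],0,0,0,0]))[0][:,0]
def place(q,P):  # q=x,y,z,yaw
    return R.from_euler('z',q[3]).apply(P)+q[:3]
def fit(obs,q0,fixz=None):
    # obs: list of (cam,T,P,uv)
    def f(q):
        if fixz is not None: q=np.r_[q[:2],fixz,q[2]]
        return np.concatenate([(proj(c,T,place(q,np.array(P)/1000.))-uv).ravel() for c,T,P,uv in obs])
    q0=np.array(q0,float)
    if fixz is not None: q0=q0[[0,1,3]]
    r=least_squares(f,q0,loss='soft_l1'); return r.x,f(r.x)
E
python3 - <<'E'
from h import *
np.set_printoptions(precision=4,suppress=True)
d=pickle.load(open("c0.pkl","rb"));t,s=d["top"],d["scene"];Tt,Ts=t["camera_from_world"],s["camera_from_world"]
h=17.;H=35
B=[(85,75,17),(85,-75,17),(-85,-75,35),(-85,75,35)]
q,r=fit([(t,Tt,B,[(212,171.3),(274.3,172.3),(271.3,244.3),(206,243)]),
 (s,Ts,B,[(246.75,180.25),(290.25,193.75),(244.25,215),(199,198.5)])],[.5,.2,0,0]); print("board",q,r)
W=[(22.5,20,0),(22.5,-20,30),(-22.5,-20,2),(-22.5,20,2)]
W2=[(19.5,20,30),(19.5,-20,30),(-22.5,-20,2),(-22.5,20,2),(22.5,20,0)]
q,r=fit([(t,Tt,W,[(410.5,217),(422.5,204.7),(434.3,217.8),(422.8,230.3)]),
 (s,Ts,W2,[(389.3,244),(408.7,241.3),(416.3,265.7),(398,269),(389.3,255.7)])],[.5,-.25,0,.78]); print("wedge",q,r)
# tin frame: y axis = tin axis, z centre
C=[(37.5,29,0),(37.5,-29,0),(-37.5,-29,0),(-37.5,29,0)]
q,r=fit([(t,Tt,C,[(322.3,180.5),(348.3,177.5),(352,210),(326.75,212.5)]),(s,Ts,[(0,-29,0)],[(339,210.75)])],[.5,-.05,.038,.1]); print("tin",q,r)
E
```

```text
board [ 0.4867  0.1659 -0.0043 -0.0342] [-0.382  -0.4748  0.4301 -0.642  -0.0325  0.462  -0.1314  0.1994  0.1427
  0.2119  0.4799 -0.3701  0.1477  0.2615 -1.1483  0.281 ]
wedge [ 0.4566 -0.2534 -0.0004  0.7928] [-1.9159  0.2992  0.5273 -0.9585 -0.0142  0.3228  0.0414  0.2296  0.5194
  0.2247  0.1205 -0.0447  0.9891 -0.2414 -0.2321 -0.2134 -1.2046  0.3185]
tin [ 0.5083 -0.0563  0.0382  0.0996] [ 0.184  -0.2468 -0.3153 -0.1912 -0.0022  0.1757 -0.4643  0.6535  0.7658
  0.0114]
```

```bash
cat >> h.py <<'E'
def dlt(s,p,yaw):
    "turn, shift in tool axes from the present pose to TCP p, tool down with tool x at yaw"
    R0=R.from_quat(s["eef_rot"]); R1=R.from_euler('z',yaw)*R.from_euler('x',np.pi)
    return np.round(np.r_[(R0.inv()*R1).as_rotvec(),R0.inv().apply(np.array(p)-s["ee_pos"])],4)
def wristT(s,c):
    T=np.eye(4);T[:3,:3]=R.from_quat(s["eef_rot"]).as_matrix();T[:3,3]=s["ee_pos"]
    return np.linalg.inv(T@c["mount"])
E
python3 - <<'E'
from bench import *
from h import *
np.set_printoptions(precision=4,suppress=True)
s=read_state();c=camera("wrist");print(c["mount"],c["fx"],c["k1"])
print(dlt(s,[.42,-.29,.22],.793))
E
```

```text
[[-0.0003 -0.9628 -0.2703  0.0749]
 [ 1.     -0.0003 -0.0002  0.    ]
 [ 0.0001 -0.2703  0.9628 -0.1635]
 [ 0.      0.      0.      1.    ]] 351.7418633706742 0.022679178175578078
[-0.0012 -0.0003 -0.5092  0.322  -0.2287  0.0021]
```

```bash
python3 - <<'E'
from bench import *
from h import *
print(dlt(read_state(),[.46,-.25,.16],.793))
E
```

```text
[-1.000e-03 -2.000e-04 -5.092e-01  3.716e-01 -2.559e-01  6.220e-02]
```

Emit:
play_rows:
  increments: "0 0 -0.06 0.045 -0.032 0 1;0 0 -0.13 0.09 -0.064 0 1;0 0 -0.19 0.13 -0.095 0 1;0 0 -0.25 0.17 -0.125 0 1;0 0 -0.32 0.21 -0.16 0 1;0 0 -0.38 0.25 -0.19 0.0 1;0 0 -0.45 0.29 -0.21 0 1;0 0 -0.51 0.32 -0.23 0 1"

```text
time: 0.95
ee_pos: [0.4191, -0.2875, 0.2227]
eef_rot: [0.922, 0.388, 0.0, 0.0]
ft_force: [0.6, -1.2, -0.1]
width: 0.0868
grip_force: 0.0
```

```bash
python3 - <<'E'
from bench import *
from h import *
s=read_state();print(s["time"],s["ee_pos"],s["eef_rot"],dlt(s,[.46,-.25,.16],.793))
E
```

```text
0.95 [ 0.41910575 -0.28748659  0.222703  ] [9.21567963e-01 3.88216969e-01 9.83868333e-05 2.55434843e-04] [0.0005 0.     0.0044 0.0554 0.003  0.0627]
```

Emit:
play_rows:
  increments: "0 0 0.004 0.028 0.002 0.031 1;0 0 0.004 0.055 0.003 0.062 1;0 0 0.004 0.055 0.003 0.062 1"

```text
time: 1.25
ee_pos: [0.4588, -0.248, 0.1566]
eef_rot: [0.922, 0.387, -0.001, -0.003]
ft_force: [-0.6, 1.0, 0.1]
width: 0.0872
grip_force: 0.0
```

```bash
python3 - <<'E'
from bench import *
from h import *
s=read_state();c=camera("wrist");pickle.dump((s,c),open("w1.pkl","wb"));print(s["ee_pos"])
cv2.imwrite("pics/w1.png",c["color"][:,:,::-1])
P=place([.4566,-.2534,0,.7928],np.array([(22.5,20,0),(22.5,-20,0),(19.5,20,30),(19.5,-20,30),(22.5,20,30),(22.5,-20,30),(-22.5,-20,2),(-22.5,20,2)])/1000)
print(proj(c,wristT(s,c),P).round(1))
E
```

```text
[ 0.45875315 -0.24795208  0.15659322]
[[305.9 171.2]
 [349.3 171.3]
 [303.9 181.1]
 [351.5 181.2]
 [303.8 177.6]
 [351.6 177.7]
 [348.4 218.6]
 [306.3 218.4]]
```

View pics/w1.png

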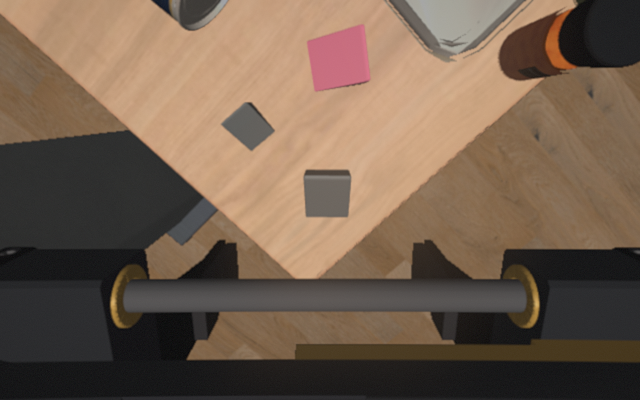

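The wrist view shows the wedge at (304–350, 170–217), within about 1 px of my predicted corners. The pose is confirmed, so I descend.

```bash
python3 - <<'E'
from bench import *
from h import *
print(dlt(read_state(),[.460,-.25,.005],.793))
E
```

```text
[-0.0041  0.0004  0.0002  0.0016  0.0016  0.1536]
```

Emit:
play_rows:
  increments: "0 0 0 0.001 0.001 0.04 1;0 0 0 0.001 0.001 0.08 1;0 0 0 0.001 0.001 0.11 1;0 0 0 0.001 0.001 0.13 1;0 0 0 0.001 0.001 0.13 1;0 0 0 0.001 0.001 0.13 1"

```text
time: 1.9
ee_pos: [0.4601, -0.2536, 0.0317]
eef_rot: [0.923, 0.384, 0.0, 0.0]
ft_force: [1.5, 0.7, 1.1]
width: 0.087
grip_force: 0.0
```

```bash
python3 - <<'E'
from bench import *
from h import *
print(dlt(read_state(),[.460,-.25,.005],.793))
E
```

```text
[ 0.001   0.0001 -0.0044  0.0025 -0.0026  0.0267]
```

Emit:
play_rows:
  increments: "0 0 -0.004 0.002 -0.003 0.014 1;0 0 -0.004 0.002 -0.003 0.025 1;0 0 -0.004 0.002 -0.003 0.026 1;0 0 -0.004 0.002 -0.003 0.026 1"

```text
time: 2.3
ee_pos: [0.4591, -0.2489, 0.0044]
eef_rot: [0.922, 0.387, -0.0, -0.0]
ft_force: [0.9, 0.3, -0.3]
width: 0.0873
grip_force: 0.0
```

Emit:
play_rows:
  increments: "0 0 0 0 0 0 0.6;0 0 0 0 0 0 0.3;0 0 0 0 0 0 0.3;0 0 0 0 0 0 0.3;0 0 0 0 0 0 0.3;0 0 0 0 0 0 0.3"
  grip_force: 15

```text
time: 2.9
ee_pos: [0.4592, -0.249, 0.0046]
eef_rot: [0.922, 0.387, 0.0, 0.0]
ft_force: [0.8, 0.1, -0.1]
width: 0.0471
grip_force: 0.0
```

```bash
python3 - <<'E'
from bench import *
from h import *
np.set_printoptions(precision=4,suppress=True)
s=read_state();print(s["ee_pos"],s["width"],s["grip_force"],s["ft_force"],dlt(s,[.460,-.25,.005],.793),dlt(s,[.4867,.1659,.2],-.034))
E
```

```text
[ 0.4592 -0.249   0.0046] 0.047065206582166404 0.0 [ 0.8386  0.054  -0.0579] [ 0.0001  0.      0.0008 -0.0002  0.0013 -0.0004] [ 0.0001 -0.      0.8278  0.3151 -0.2713 -0.1955]
```

Emit:
play_rows:
  increments: "0 0 0 0 0 0 0.3;0 0 0 0 0 0 0.3;0 0 0 0 0 0 0.3;0 0 0 0 0 0 0.3"
  grip_force: 15

```text
time: 3.3
ee_pos: [0.4592, -0.249, 0.0046]
eef_rot: [0.922, 0.387, 0.0, 0.0]
ft_force: [0.1, 0.2, 0.8]
width: 0.04
grip_force: 15.0
```

Emit:
play_rows:
  increments: "0 0 0 0 0 -0.03 0.3;0 0 0 0 0 -0.07 0.3;0 0 0 0 0 -0.12 0.3;0 0 0 0 0 -0.16 0.3;0 0 0 0 0 -0.18 0.3;0 0 0 0 0 -0.18 0.3"

```text
time: 3.9
ee_pos: [0.4607, -0.2496, 0.1878]
eef_rot: [0.922, 0.387, 0.002, 0.002]
ft_force: [0.5, -0.6, -0.9]
width: 0.04
grip_force: 15.0
```

```bash
python3 - <<'E'
from bench import *
from h import *
np.set_printoptions(precision=4,suppress=True)
s=read_state();print(s["ee_pos"],s["width"],dlt(s,[.43,.165,.19],-.034))
E
```

```text
[ 0.4607 -0.2496  0.1878] 0.039993963564650195 [ 0.0047 -0.0033  0.8277  0.2741 -0.3126 -0.0036]
```

Emit:
play_rows:
  increments: "0 0 0.1 0.03 -0.035 0 0.3;0 0 0.2 0.065 -0.074 0 0.3;0 0 0.3 0.1 -0.114 0 0.3;0 0 0.4 0.135 -0.154 0 0.3;0 0 0.5 0.17 -0.194 0 0.3;0 0 0.6 0.205 -0.234 0 0.3;0 0 0.7 0.235 -0.27 0 0.3;0 0 0.8 0.26 -0.297 0 0.3"

```text
time: 4.7
ee_pos: [0.4286, 0.145, 0.1835]
eef_rot: [1.0, -0.004, -0.0, 0.0]
ft_force: [1.9, -0.7, -1.6]
width: 0.04
grip_force: 15.0
```

Emit:
play_rows:
  increments: "0 0 0.03 0.02 -0.01 0 0.3;0 0 0.03 0.02 -0.01 0 0.3;0 0 0.03 0.02 -0.01 0 0.3;0 0 0.03 0.02 -0.01 0 0.3"

```text
time: 5.1
ee_pos: [0.4493, 0.1523, 0.1837]
eef_rot: [1.0, -0.017, -0.001, 0.0]
ft_force: [-0.8, -0.2, 0.5]
width: 0.0398
grip_force: 15.0
```

```bash
python3 - <<'E'
from bench import *
from h import *
np.set_printoptions(precision=4,suppress=True)
s=read_state();c=camera("wrist");pickle.dump((s,c),open("w2.pkl","wb"));print(s["ee_pos"],s["eef_rot"],s["width"])
cv2.imwrite("pics/w2.png",c["color"][:,:,::-1])
P=place([.4867,.1659,0,-.0342],np.array([(85,75,17),(85,-75,17),(-85,-75,35),(-85,75,35)])/1000)
print(proj(c,wristT(s,c),P).round(1))
E
```

```text
[0.4493 0.1523 0.1837] [ 0.9999 -0.0169 -0.0008  0.0003] 0.039764903951631986
[[220.4  48.5]
 [394.4  48.7]
 [388.1 240.5]
 [229.8 240.5]]
```

View pics/w2.png

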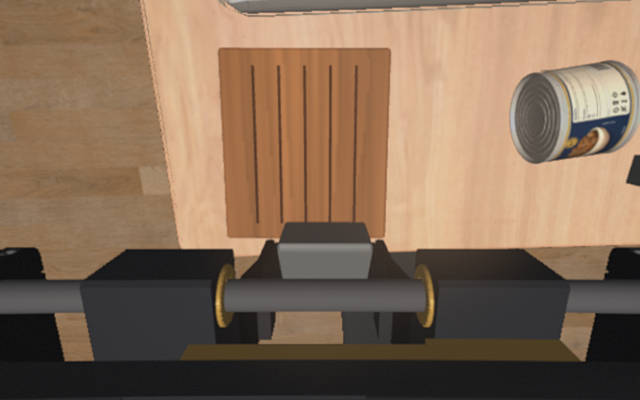

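The wrist view shows the board's corners at (219,48), (391,48), (386,237) and (228,237), with the middle groove at x≈304. The wedge is held with its thick end facing forward.

```bash
python3 - <<'E'
from h import *
np.set_printoptions(precision=4,suppress=True)
d=pickle.load(open("c0.pkl","rb"));t,s=d["top"],d["scene"];Tt,Ts=t["camera_from_world"],s["camera_from_world"]
sw,w=pickle.load(open("w2.pkl","rb"));Tw=wristT(sw,w)
B=[(85,75,17),(85,-75,17),(-85,-75,35),(-85,75,35)]
o=[(t,Tt,B,[(212,171.3),(274.3,172.3),(271.3,244.3),(206,243)]),
 (s,Ts,B,[(246.75,180.25),(290.25,193.75),(244.25,215),(199,198.5)]),(w,Tw,B,[(219,48),(391,48),(386,237),(228,237)])]
for z in (None,0.):print(*fit(o,[.5,.2,0,0],z))
for z in (None,0.):print(*fit(o[2:],[.5,.2,0,0],z))
E
```

```text
[ 0.488   0.1677 -0.0053 -0.0327] [-1.0347 -0.8655 -0.3136 -1.1355 -0.6882 -0.1457 -0.6939 -0.3019 -0.077
  0.2446  0.2001 -0.3974  0.039   0.2003 -1.2101  0.3013  0.6859 -0.0334
  0.1036 -0.106  -0.6038  0.1544  1.3184  0.4005]
[ 0.4875  0.1672 -0.0339] [-1.4424 -1.1034 -0.3646 -1.2964 -0.851   0.1258 -1.2376 -0.122  -0.1807
 -1.3957  0.1815 -2.0921 -0.2205 -1.7014 -1.546  -1.5356 -0.2617 -0.4944
  1.9422 -0.3454  0.7751  2.7201  0.3789  2.7951]
[ 0.4881  0.168  -0.0047 -0.0332] [ 0.1656 -0.3294 -0.1121 -0.3024 -0.8998  0.2709  0.7707  0.4434]
[ 0.4879  0.1678 -0.0328] [-1.1298 -0.8536  1.1342 -0.8936  0.2229  2.2903 -0.2182  2.5201]
```

```bash
cat >> h.py <<'E'
BP=np.array([.488,.1675,.026]);BY=-.033
RB=R.from_euler('z',BY)*R.from_euler('y',6,degrees=True)
def dltB(s,a,tilt=True):
    "same, to a TCP at a=(along slope, across, normal) on the board's top"
    R0=R.from_quat(s["eef_rot"]); R1=(RB if tilt else R.from_euler('z',BY))*R.from_euler('x',np.pi)
    return np.round(np.r_[(R0.inv()*R1).as_rotvec(),R0.inv().apply(BP+RB.apply(a)-s["ee_pos"])],4)
def inB(s,p=None): return RB.inv().apply((s["ee_pos"] if p is None else p)-BP).round(4)
E
python3 - <<'E'
from bench import *
from h import *
s=read_state();print(dltB(s,[.025,0,.05]))
E
```

```text
[ 0.0007 -0.1038 -0.0011  0.0682 -0.0167  0.1108]
```

Emit:
play_rows:
  increments: "0 -0.03 0 0.03 -0.008 0.03 0.3;0 -0.06 0 0.06 -0.017 0.06 0.3;0 -0.1 0 0.068 -0.017 0.09 0.3;0.0007 -0.104 -0.001 0.068 -0.017 0.11 0.3;0.0007 -0.104 -0.001 0.068 -0.017 0.11 0.3;0.0007 -0.104 -0.001 0.068 -0.017 0.11 0.3"

```text
time: 5.75
ee_pos: [0.5183, 0.1676, 0.0751]
eef_rot: [0.999, -0.016, -0.052, -0.001]
ft_force: [-0.3, 1.3, -0.3]
width: 0.04
grip_force: 15.0
```

```bash
python3 - <<'E'
from bench import *
from h import *
s=read_state();print(inB(s),s["ft_force"],dltB(s,[.025,0,.012]))
E
```

```text
[0.025  0.0011 0.052 ] [-0.34193135  1.28949379 -0.28950104] [-0.0005 -0.0008  0.0006  0.      0.0011  0.04  ]
```

Emit:
play_rows:
  increments: "0 0 0 0 0.001 0.02 0.3;0 0 0 0 0.001 0.034 0.3;0 0 0 0 0.001 0.04 0.3;0 0 0 0 0.001 0.04 0.3;0 0 0 0 0.001 0.04 0.3"

```text
time: 6.25
ee_pos: [0.5146, 0.1672, 0.0355]
eef_rot: [0.999, -0.016, -0.052, -0.001]
ft_force: [-0.4, -1.2, -0.9]
width: 0.0397
grip_force: 15.0
```

Emit:
play_rows:
  increments: "0 0 0 0 0 0.002 0.3;0 0 0 0 0 0.004 0.3;0 0 0 0 0 0.005 0.3;0 0 0 0 0 0.005 0.3"

```text
time: 6.65
ee_pos: [0.5137, 0.167, 0.0296]
eef_rot: [0.999, -0.016, -0.052, -0.001]
ft_force: [0.3, 1.0, -0.8]
width: 0.0397
grip_force: 15.0
```

```bash
python3 - <<'E'
from bench import *
from h import *
s=read_state();print(inB(s),s["ft_force"])
E
```

```text
[0.0252 0.0004 0.0063] [ 0.2841909  0.9666106 -0.7674468]
```

Emit:
play_rows:
  increments: "0 0 0 0 0 0.001 0.3;0 0 0 0 0 0.002 0.3;0 0 0 0 0 0.002 0.3"

```text
time: 6.95
ee_pos: [0.5136, 0.1671, 0.0279]
eef_rot: [0.999, -0.016, -0.052, -0.001]
ft_force: [-0.4, 0.0, 2.5]
width: 0.0402
grip_force: 15.0
```

Emit:
play_rows:
  increments: "0 0 0 0 0 0.001 0.3;0 0 0 0 0 0.001 0.3;0 0 0 0 0 0.001 0.3"

```text
time: 7.25
ee_pos: [0.5137, 0.1671, 0.0278]
eef_rot: [0.999, -0.016, -0.052, -0.001]
ft_force: [-3.6, -1.8, 13.2]
width: 0.0393
grip_force: 15.0
```

Contact came at the predicted height, so I release and retreat.

Emit:
play_rows:
  increments: "0 0 0 0 0 -0.001 0.3;0 0 0 0 0 -0.001 0.6;0 0 0 0 0 -0.001 0.8;0 0 0 0 0 -0.001 0.8;0 0 0 0 0 -0.001 0.8;0 0 0 0 0 -0.001 0.8"

```text
time: 7.85
ee_pos: [0.5135, 0.167, 0.0277]
eef_rot: [0.999, -0.016, -0.052, -0.001]
ft_force: [0.6, -0.3, -0.4]
width: 0.0676
grip_force: 0.0
```

Emit:
play_rows:
  increments: "0 0 0 0 0 -0.02 1;0 0 0 0 0 -0.05 1;0 0 0 0 0 -0.1 1;0 0 0 0 0 -0.14 1;0 0 0 -0.04 0 -0.17 1;0 0 0 -0.06 0 -0.17 1;0 0 0 -0.06 0 -0.17 1"

```text
time: 8.55
ee_pos: [0.4702, 0.1691, 0.2044]
eef_rot: [0.999, -0.015, -0.051, -0.001]
ft_force: [0.9, 0.2, -0.3]
width: 0.0866
grip_force: 0.0
```

```bash
python3 - <<'E'
from bench import *
from h import *
np.set_printoptions(precision=4,suppress=True)
s=read_state();c=camera("wrist");pickle.dump((s,c),open("w3.pkl","wb"));print(s["ee_pos"],s["width"],s["ft_force"])
cv2.imwrite("pics/w3.png",c["color"][:,:,::-1])
P=BP+RB.apply(np.array([.02,0,0])+np.array([(22.5,20,0),(22.5,-20,0),(22.5,20,30),(22.5,-20,30),(-22.5,-20,2),(-22.5,20,2)])/1000)
print(proj(c,wristT(s,c),P).round(1))
print(dlt(s,[.47,-.057,.20],.1))
E
```

```text
[0.4702 0.1691 0.2044] 0.08662617376965707 [ 0.8754  0.1883 -0.2615]
[[304.4 101.9]
 [347.6 102. ]
 [302.4 101.3]
 [349.9 101.5]
 [346.8 151.2]
 [304.9 151.1]]
[-0.0063  0.1015 -0.1303  0.0071  0.226   0.0038]
```

View pics/w3.png

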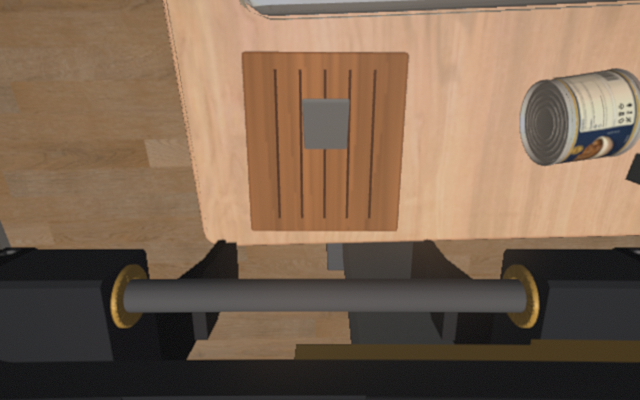

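The wedge sits on the board at (302–350, 100–149), centred on the middle groove as predicted. Next is the tin.

Emit:
play_rows:
  increments: "0 0.03 -0.03 0.001 0.045 0 1;0 0.05 -0.06 0.003 0.09 0 1;0 0.08 -0.09 0.005 0.135 0 1;0 0.1 -0.12 0.006 0.18 0.002 1;-0.006 0.1015 -0.13 0.007 0.21 0.004 1;-0.006 0.1015 -0.13 0.007 0.226 0.004 1;-0.006 0.1015 -0.13 0.007 0.226 0.004 1;-0.006 0.1015 -0.13 0.007 0.226 0.004 1"

```text
time: 9.4
ee_pos: [0.471, -0.0574, 0.1978]
eef_rot: [0.999, 0.049, -0.001, -0.001]
ft_force: [0.7, 1.1, 0.0]
width: 0.0874
grip_force: 0.0
```

```bash
python3 - <<'E'
from bench import *
from h import *
np.set_printoptions(precision=4,suppress=True)
s=read_state();c=camera("wrist");pickle.dump((s,c),open("w4.pkl","wb"));print(s["ee_pos"],s["eef_rot"])
cv2.imwrite("pics/w4.png",c["color"][:,:,::-1])
P=place([.5083,-.0563,.0375,.0996],np.array([(37.5,29,0),(37.5,-29,0),(-37.5,-29,0),(-37.5,29,0)])/1000)
print(proj(c,wristT(s,c),P).round(1))
E
```

```text
[ 0.471  -0.0574  0.1978] [ 0.9988  0.0487 -0.0014 -0.0012]
[[295.1 105.8]
 [360.7 105.6]
 [358.6 188.4]
 [297.1 188.5]]
```

View pics/w4.png

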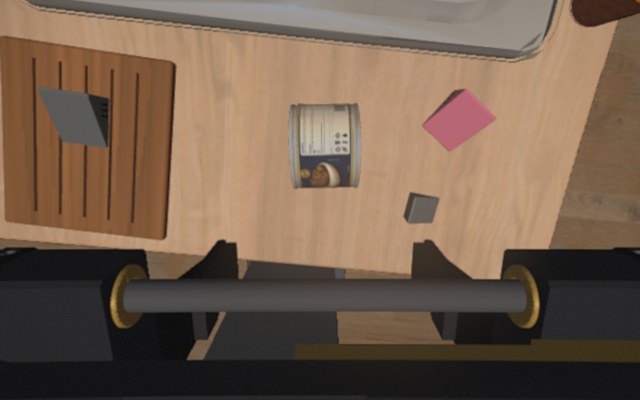

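The wrist view shows the tin at (290–360, 103–188), centred near (325.3, 145.6). That is 2–3 px left of my prediction, so it lies about 2 mm further towards +y.

```bash
python3 - <<'E'
from bench import *
from h import *
np.set_printoptions(precision=4,suppress=True)
d=pickle.load(open("c0.pkl","rb"));t=d["top"];s,w=pickle.load(open("w4.pkl","rb"));s3,w3=pickle.load(open("w4.pkl","rb"))
C=[(37.5,29,0),(37.5,-29,0),(-37.5,-29,0),(-37.5,29,0)]
o=[(t,t["camera_from_world"],C,[(322.3,180.5),(348.3,177.5),(352,210),(326.75,212.5)]),(w,wristT(s,w),C,[(290,104.5),(359.5,103.5),(360,187),(293,188.5)])]
for z in (None,.0375): print(*fit(o,[.5,-.05,.0375,.1],z))
print(dlt(read_state(),[.509,-.055,.022],.115))
E
```

```text
[ 0.5096 -0.055   0.0424  0.1167] [-0.7088 -0.8193 -1.1465 -1.2097 -0.2513 -0.7725 -0.7766  0.1584  2.5002
  0.2116 -0.2956 -0.1494 -1.459   0.5884  3.1257  0.2352]
[ 0.5092 -0.0554  0.1161] [-0.4846 -0.3337 -1.0588 -0.6926 -0.2058 -0.4283 -0.592   0.4705  3.4122
  0.6566 -0.408   0.3525 -1.597  -0.1555  3.886  -0.5556]
[-0.0024  0.0025 -0.016   0.0384  0.0024  0.1758]
```

Emit:
play_rows:
  increments: "0 0 -0.016 0.02 0.001 0.03 1;0 0 -0.016 0.038 0.001 0.06 1;0 0 -0.016 0.038 0.001 0.085 1;0 0 -0.016 0.038 0.001 0.085 1;0 0 -0.016 0.038 0.001 0.085 1"

```text
time: 9.95
ee_pos: [0.5086, -0.0538, 0.1136]
eef_rot: [0.998, 0.058, -0.001, -0.001]
ft_force: [0.1, 0.5, 1.7]
width: 0.0869
grip_force: 0.0
```

```bash
python3 - <<'E'
from bench import *
from h import *
print(dlt(read_state(),[.509,-.055,.022],.115))
E
```

```text
[-0.0023  0.0025  0.0005  0.0005  0.0014  0.0916]
```

Emit:
play_rows:
  increments: "-0.002 0.002 0 0.0005 0.001 0.025 1;-0.002 0.002 0 0.0005 0.001 0.05 1;-0.002 0.002 0 0.0005 0.001 0.075 1;-0.002 0.002 0 0.0005 0.001 0.088 1;-0.002 0.002 0 0.0005 0.001 0.091 1;-0.002 0.002 0 0.0005 0.001 0.091 1"

```text
time: 10.55
ee_pos: [0.5096, -0.0557, 0.0232]
eef_rot: [0.998, 0.057, 0.0, 0.0]
ft_force: [0.7, 0.7, 0.8]
width: 0.0865
grip_force: 0.0
```

Emit:
play_rows:
  increments: "0 0 0 0 0 0 0.8;0 0 0 0 0 0 0.7;0 0 0 0 0 0 0.6;0 0 0 0 0 0 0.5;0 0 0 0 0 0 0.5;0 0 0 0 0 0 0.5;0 0 0 0 0 0 0.5;0 0 0 0 0 0 0.5"
  grip_force: 30

```text
time: 11.35
ee_pos: [0.5091, -0.0557, 0.0224]
eef_rot: [0.998, 0.057, 0.0, 0.0]
ft_force: [-1.5, 1.9, 5.5]
width: 0.0577
grip_force: 30.0
```

Emit:
play_rows:
  increments: "0 0 0 0 0 -0.03 0.5;0 0 0 0 0 -0.07 0.5;0 0 0 0 0 -0.11 0.5;0 0 0 0 0 -0.13 0.5;0 0 0 0 0 -0.13 0.5"

```text
time: 11.85
ee_pos: [0.5104, -0.0561, 0.1547]
eef_rot: [0.998, 0.057, 0.002, 0.001]
ft_force: [0.3, 0.6, -2.8]
width: 0.0578
grip_force: 30.0
```

```bash
python3 - <<'E'
from bench import *
from h import *
s=read_state();print(s["ft_force"],dltB(s,[-.03,0,.1]))
E
```

```text
[ 0.26230521  0.58882015 -2.83904984] [ 0.0098 -0.1087  0.1462 -0.0162 -0.2276  0.0255]
```

Emit:
play_rows:
  increments: "0.002 -0.02 0.03 -0.003 -0.045 0 0.5;0.004 -0.04 0.06 -0.006 -0.09 0 0.5;0.006 -0.06 0.09 -0.01 -0.135 0.005 0.5;0.008 -0.08 0.12 -0.013 -0.18 0.01 0.5;0.01 -0.1087 0.146 -0.016 -0.215 0.02 0.5;0.01 -0.1087 0.146 -0.016 -0.2276 0.025 0.5;0.01 -0.1087 0.146 -0.016 -0.2276 0.025 0.5;0.01 -0.1087 0.146 -0.016 -0.2276 0.025 0.5"

```text
time: 12.65
ee_pos: [0.4669, 0.1675, 0.1261]
eef_rot: [0.998, -0.016, -0.055, -0.001]
ft_force: [-0.5, 0.1, -1.9]
width: 0.0578
grip_force: 30.0
```

```bash
python3 - <<'E'
from bench import *
from h import *
np.set_printoptions(precision=4,suppress=True)
s=read_state();print(s["ft_force"],inB(s),dltB(s,[-.03,0,.03]))
E
```

```text
[-0.4589  0.0914 -1.9215] [-0.0315 -0.0007  0.0973] [-0.0007  0.0059  0.0006  0.0019 -0.0006  0.0673]
```

Emit:
play_rows:
  increments: "0 0.006 0 0.002 -0.0006 0.025 0.5;0 0.006 0 0.002 -0.0006 0.045 0.5;0 0.006 0 0.002 -0.0006 0.06 0.5;0 0.006 0 0.002 -0.0006 0.067 0.5;0 0.006 0 0.002 -0.0006 0.067 0.5;0 0.006 0 0.002 -0.0006 0.067 0.5"

```text
time: 13.25
ee_pos: [0.4625, 0.1694, 0.0609]
eef_rot: [0.999, -0.016, -0.051, -0.002]
ft_force: [-0.3, 0.5, -1.2]
width: 0.058
grip_force: 30.0
```

```bash
python3 - <<'E'
from bench import *
from h import *
np.set_printoptions(precision=4,suppress=True)
s=read_state();print(s["ft_force"],inB(s),dltB(s,[-.03,0,.0235]))
E
```

```text
[-0.3055  0.4722 -1.1529] [-0.0291  0.001   0.032 ] [-0.0018 -0.0024  0.0003 -0.0009  0.001   0.0085]
```

Emit:
play_rows:
  increments: "0 -0.002 0 -0.001 0.001 0.003 0.5;0 -0.002 0 -0.001 0.001 0.006 0.5;0 -0.002 0 -0.001 0.001 0.008 0.5;0 -0.002 0 -0.001 0.001 0.008 0.5"

```text
time: 13.65
ee_pos: [0.4599, 0.1684, 0.0522]
eef_rot: [0.998, -0.016, -0.053, -0.002]
ft_force: [0.1, 0.5, -1.3]
width: 0.0577
grip_force: 30.0
```

Emit:
play_rows:
  increments: "0 0 0 0 0 0.001 0.5;0 0 0 0 0 0.001 0.5;0 0 0 0 0 0.001 0.5"

```text
time: 13.95
ee_pos: [0.46, 0.1686, 0.0515]
eef_rot: [0.998, -0.016, -0.052, -0.002]
ft_force: [0.2, -0.5, -0.6]
width: 0.0579
grip_force: 30.0
```

Emit:
play_rows:
  increments: "0 0 0 0 0 0.001 0.5;0 0 0 0 0 0.001 0.5;0 0 0 0 0 0.001 0.5"

```text
time: 14.25
ee_pos: [0.4601, 0.1686, 0.0514]
eef_rot: [0.998, -0.016, -0.052, -0.001]
ft_force: [-3.9, -2.2, 12.6]
width: 0.058
grip_force: 30.0
```

```bash
python3 - <<'E'
from bench import *
from h import *
np.set_printoptions(precision=4,suppress=True)
s=read_state();print(s["ft_force"],inB(s),dltB(s,[-.02,0,.0229]))
E
```

```text
[-3.8816 -2.1816 12.5816] [-0.0304  0.0002  0.0224] [-0.001  -0.      0.0007  0.0104  0.0002 -0.0005]
```

Emit:
play_rows:
  increments: "0 0 0 0 0 -0.0015 0.5;0 0 0 0.003 0 -0.0015 0.5;0 0 0 0.006 0 -0.0015 0.5;0 0 0 0.009 0 -0.0015 0.5;0 0 0 0.009 0 -0.0015 0.5;0 0 0 0.009 0 -0.0015 0.5"

```text
time: 14.85
ee_pos: [0.4689, 0.1683, 0.0508]
eef_rot: [0.998, -0.016, -0.053, -0.002]
ft_force: [0.6, 0.2, -2.7]
width: 0.058
grip_force: 30.0
```

Emit:
play_rows:
  increments: "0 0 0 0.001 0 0 0.5;0 0 0 0.001 0 0 0.5;0 0 0 0.001 0 0 0.5"

```text
time: 15.15
ee_pos: [0.4699, 0.1682, 0.0508]
eef_rot: [0.998, -0.016, -0.053, -0.002]
ft_force: [-0.6, 0.2, -2.2]
width: 0.0576
grip_force: 30.0
```

Emit:
play_rows:
  increments: "0 0 0 0.001 0 0 0.5;0 0 0 0.001 0 0 0.5;0 0 0 0.001 0 0 0.5"

```text
time: 15.45
ee_pos: [0.471, 0.1682, 0.0507]
eef_rot: [0.998, -0.016, -0.053, -0.002]
ft_force: [-0.3, 0.1, -1.5]
width: 0.0577
grip_force: 30.0
```

Emit:
play_rows:
  increments: "0 0 0 0.001 0 0 0.5;0 0 0 0.001 0 0 0.5;0 0 0 0.001 0 0 0.5"

```text
time: 15.75
ee_pos: [0.4719, 0.1681, 0.0506]
eef_rot: [0.998, -0.016, -0.053, -0.002]
ft_force: [-0.0, 0.2, -1.4]
width: 0.058
grip_force: 30.0
```

Emit:
play_rows:
  increments: "0 0 0 0.001 0 0 0.5;0 0 0 0.001 0 0 0.5;0 0 0 0.001 0 0 0.5"

```text
time: 16.05
ee_pos: [0.4729, 0.1681, 0.0505]
eef_rot: [0.998, -0.016, -0.053, -0.002]
ft_force: [-0.9, -0.1, -1.9]
width: 0.0574
grip_force: 30.0
```

```bash
python3 - <<'E'
from bench import *
from h import *
np.set_printoptions(precision=4,suppress=True)
s=read_state();print(s["ft_force"],inB(s))
E
```

```text
[-0.9295 -0.0617 -1.8708] [-0.0175  0.0001  0.0228]
```

Emit:
play_rows:
  increments: "0 0 0 0.001 0 0 0.5;0 0 0 0.001 0 0 0.5;0 0 0 0.001 0 0 0.5"

```text
time: 16.35
ee_pos: [0.4739, 0.1681, 0.0504]
eef_rot: [0.998, -0.016, -0.053, -0.002]
ft_force: [0.3, -0.6, -0.8]
width: 0.0579
grip_force: 30.0
```

Emit:
play_rows:
  increments: "0 0 0 0.001 0 0 0.5;0 0 0 0.001 0 0 0.5;0 0 0 0.001 0 0 0.5"

```text
time: 16.65
ee_pos: [0.475, 0.168, 0.0503]
eef_rot: [0.998, -0.016, -0.052, -0.002]
ft_force: [-0.1, -0.2, -1.6]
width: 0.0578
grip_force: 30.0
```

```bash
python3 - <<'E'
from bench import *
from h import *
np.set_printoptions(precision=4,suppress=True)
s=read_state();c=camera("wrist");t=camera("scene");T=wristT(s,c);u=inB(s)[0]
W=np.array([(22.5,20,0),(22.5,-20,0),(22.5,20,30),(22.5,-20,30),(19.5,20,30),(19.5,-20,30)])/1000
print(u);print(proj(c,T,BP+RB.apply(np.array([.02,0,0])+W)).round(1).tolist())
print(proj(c,T,BP+RB.apply(np.array([.022,0,0])+W))[:4].round(1).tolist())
a=c["color"][:,:,::-1][60:360,160:480];b=t["color"][170:230,190:300,::-1]
im=np.zeros((600,800,3),np.uint8);im[:375,:400]=cv2.resize(a,(400,375));im[:240,405:800]=cv2.resize(b,(440,240),interpolation=2)[:,:395]
im[380:600,:640]=0
z=cv2.resize(c["color"][20:130,260:390,::-1],(390,330),interpolation=2);im[250:580,405:795]=z
cv2.imwrite("pics/c5.png",im)
E
```

```text
-0.0155
[[287.0, 139.2], [363.6, 139.3], [279.9, 145.4], [370.8, 145.5], [280.2, 152.3], [370.5, 152.3]]
[[286.9, 135.3], [363.7, 135.4], [279.8, 140.8], [370.9, 140.9]]
```

View pics/c5.png

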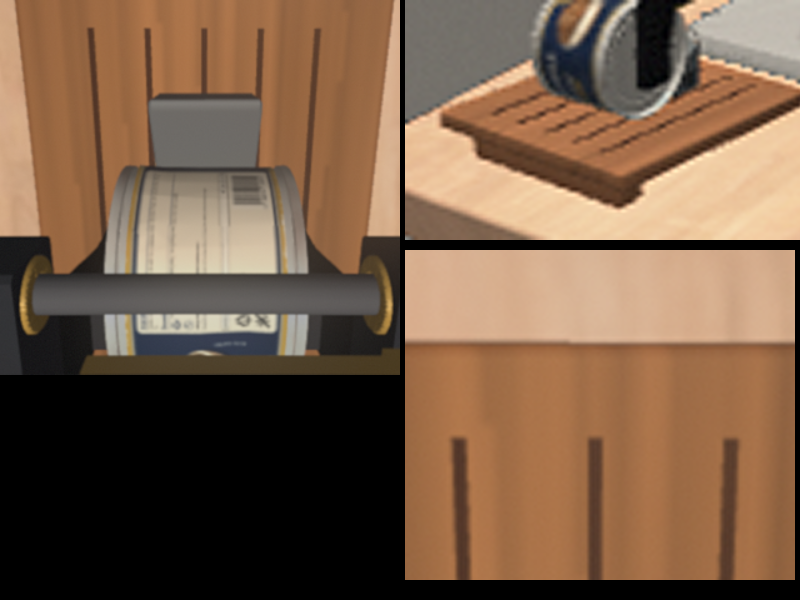

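The wedge's thick end shows at rows of about 136–141, so it stands at u≈+0.0215. To check for contact, I push in small steps and track the wedge edge in the wrist image.

```bash
cat > tr.py <<'E'
from bench import *
from h import *
s=read_state();c=camera("wrist");g=cv2.cvtColor(c["color"],cv2.COLOR_RGB2GRAY).astype(float)
r=c["color"].astype(float);e=(r[:,:,0]-r[:,:,2])[115:165,300:316].mean(1)
k=np.where(e<e[:8].mean()/2)[0][0];f=(e[k-1]-e[:8].mean()/2)/(e[k-1]-e[k])
row=115+k-1+f
T=wristT(s,c)
us=np.arange(.015,.04,.0005);rw=[proj(c,T,BP+RB.apply([u+.0225,.012,0]))[0,1] for u in us]
print("tcp",inB(s),"edge row",round(row,2),"wedge u",np.interp(-row,-np.array(rw),us).round(4),"F",RB.inv().apply(s["ft_force"]).round(1))
E
python3 tr.py
```

```text
tcp [-0.0156  0.0001  0.0228] edge row 134.49 wedge u 0.0224 F [ 0.4  0.5 -1.5]
```

Emit:
play_rows:
  increments: "0 0 0 0.0015 0 0 0.5;0 0 0 0.0015 0 0 0.5;0 0 0 0.0015 0 0 0.5;0 0 0 0.0015 0 0 0.5"

```text
time: 17.2
ee_pos: [0.4764, 0.168, 0.0501]
eef_rot: [0.998, -0.016, -0.052, -0.002]
ft_force: [-0.4, 0.3, -1.3]
width: 0.0579
grip_force: 30.0
```

```bash
python3 tr.py
```

```text
tcp [-0.014   0.0001  0.0228] edge row 134.49 wedge u 0.0239 F [-0.3  0.3 -1.3]
```

The edge row stays fixed while the arm advances, so the tin is touching the wedge and only nudging it (offset 37.9 mm against the expected 37). I lower onto the board and release.

Emit:
play_rows:
  increments: "0 0 0 0 0 0.0003 0.5;0 0 0 0 0 0.0006 0.5;0 0 0 0 0 0.0006 0.5;0 0 0 0 0 0.0006 0.5"

```text
time: 17.65
ee_pos: [0.4764, 0.168, 0.05]
eef_rot: [0.998, -0.016, -0.052, -0.002]
ft_force: [-2.9, -1.5, 5.3]
width: 0.0575
grip_force: 30.0
```

```bash
python3 tr.py
```

```text
tcp [-0.0141  0.0001  0.0226] edge row 134.48 wedge u 0.0239 F [-3.4 -1.6  5. ]
```

Emit:
play_rows:
  increments: "0 0 0 0 0 -0.0003 0.62;0 0 0 0 0 -0.0003 0.65;0 0 0 0 0 -0.0003 0.7;0 0 0 0 0 -0.0003 0.75;0 0 0 0 0 -0.0003 0.85;0 0 0 0 0 -0.0003 0.95;0 0 0 0 0 -0.0003 1;0 0 0 0 0 -0.0003 1"
  grip_force: 5

```text
time: 18.5
ee_pos: [0.4764, 0.168, 0.0498]
eef_rot: [0.998, -0.016, -0.053, -0.002]
ft_force: [-0.7, 0.1, -0.2]
width: 0.0851
grip_force: 0.0
```

```bash
python3 tr.py
```

```text
tcp [-0.0141  0.0001  0.0225] edge row 134.49 wedge u 0.0239 F [-0.7  0.1 -0.3]
```

Nothing moved on release, so I retreat.

Emit:
play_rows:
  increments: "0 0 0 0 0 -0.01 1;0 0 0 0 0 -0.03 1;0 0 0 0 0 -0.06 1;0 0 0 0 0 -0.1 1;0 0 0 0 0 -0.14 1;0 0 0 -0.03 0 -0.16 1;0 0 0 -0.03 0 -0.16 1;0 0 0 -0.03 0 -0.16 1"

```text
time: 19.35
ee_pos: [0.4635, 0.1681, 0.213]
eef_rot: [0.999, -0.016, -0.051, -0.001]
ft_force: [0.2, -0.8, -0.2]
width: 0.087
grip_force: 0.0
```

```bash
python3 - <<'E'
from bench import *
from h import *
c=camera("wrist");t=camera("scene")
im=np.zeros((600,800,3),np.uint8);im[:250,:400]=cv2.resize(c["color"][:,:,::-1],(400,250),interpolation=3)
im[:240,400:800]=cv2.resize(t["color"][165:225,195:295,::-1],(400,240),interpolation=2)
im[250:600,:560]=cv2.resize(c["color"][30:240,180:516,::-1],(560,350))
cv2.imwrite("pics/f.png",im)
E
```

```text
(no output)
```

View pics/f.png

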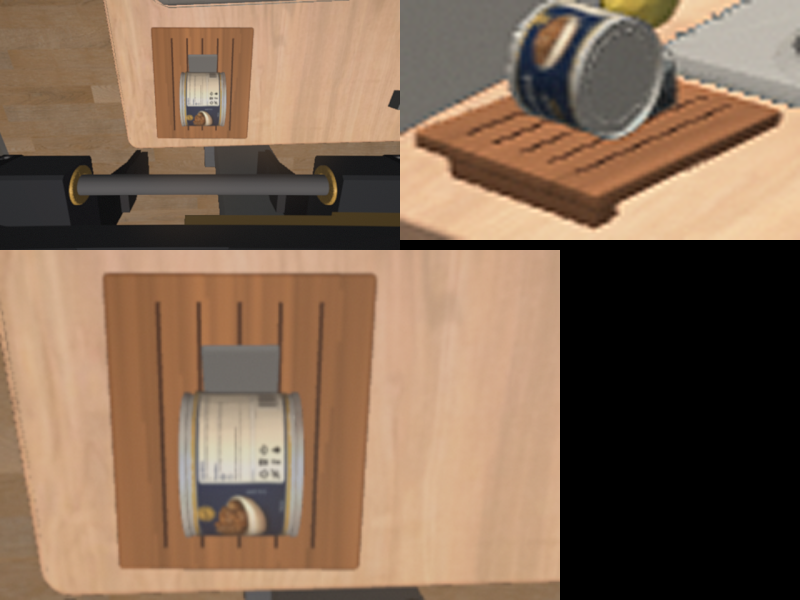

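In the crop, the tin (180–302, 392–537) lies on its side across the slope against the wedge (202–280, 345–392). Both are centred on the board and the robot is clear.

```bash
python3 -c "
from bench import *
print(close_job())"
```

```text
the job is handed in; nothing more can be done
None
```

The job is handed in: the wedge is flat at mid-width on the board with its thin edge facing uphill, and the tin lies across the slope against it. It stayed put when released, and the robot is clear of everything.

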